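# Stamp the end of a lath in a two-stop hand press

### The job

Slide the long wooden lath, lengthwise and lying flat, between the guides of the small hand press until its end rests against the stop under the die. Then stamp it: press the knob straight down, through the soft travel that brings the die onto the wood and on through the stiff travel to its firm second stop, keep it there for about half a second, and let it spring fully back up. Do not force the press or ram the lath, leave the lath in place against the stop, and leave the other things on the bench alone.

Things in the scene. Friction and masses are not known exactly. Their poses are not given: they have to be found in the camera images.
- lath: the workpiece: a straight pale wooden lath, 180 long (its x) x 36 wide (its y) x 20 mm thick, about 100 g, three small low diamonds carved in the middle of its top; both ends alike, either may go in. Lies flat on the bench at the start, to the left or right of the press. Origin: centre of its underside, z up.
- press: green cast-iron hand press, fixed; place and yaw differ from run to run. Origin on the bench, on the vertical axis of knob, ram and die; its x points from the open feed side to the column. Base plate 170 x 100 x 14 mm (x -80 to +90); column 34 x 40 mm at x = +65.
- press_head (a point): point on the axis at the top of the press head, 140 mm above the bench. Head: 40 mm wide, x -22 to +82, 30 mm high. Below it the die, 14 mm diameter; its tip stands 81 mm above the bench when the knob is up, plus or minus 7 mm: it is screwed in by an unmeasured amount, so the depth of both stops must be felt.
- bed: steel bed of the press, packed up to a height that differs by a few mm. Origin: on the die's axis, 33 mm below the bed's top face; axes as the press (x = feed direction). Top face x -102 to +32: 28 mm wide up to x = -46 (fingers can straddle it while holding the lath), 58 mm wide beyond.
- mouth (a point): on the bed's top face at x = -46, where the channel begins. Two side guides 11 mm high run from here 68 mm along x, 39 mm apart, to the end stop (face at bed x = +22, 14 mm high). In front of here flared guides, 26 mm long, about 70 mm wide over their tips.
- nest (a point): on the bed's top face, where the centre of the lath's underside lies when the lath is fully home: 90 mm before the stop face, mid-channel; axes as the bed. 56 mm of the lath then overhang the bed's front; it does not tip. Hold the lath by its sides 40 to 50 mm from its rear end, so that the hand stays clear of the press head.
- knob_top (a point): centre of the flat top of the press knob, a dark wooden mushroom 42 mm in diameter, 18 mm high; 200 mm above the bench when up.
- ram (a joint): downward travel of the ram that carries knob and die (m): 0 up, spring-returned by a soft spring (3 N, up to about 4 N on reaching the wood). It stops where the die meets the lath, after roughly 6 to 26 mm: the first stop.
- knob (a joint): downward travel of the knob into the ram (m): 0 out. A preloaded stiff spring: it starts to move at 6 to 7 N, only once the die rests on the wood, and needs about 11 N at 0.006, where it meets the solid second stop; beyond that the force climbs steeply. Springs back to 0.
- offcut: bystander: short block of pale wood 85 x 60 x 28 mm with a small ridge on its top (40 mm in all). Origin: centre of its underside.
- chisel_a: bystander: carving chisel, about 230 mm, wooden handle
- chisel_b: bystander: carving chisel, about 220 mm, wooden handle
- chisel_c: bystander: carving chisel, about 240 mm, wooden handle
- mallet: bystander: wooden mallet, 270 mm long, 75 mm high
- brush: bystander: flat brush
- jar: bystander: closed glass jar, 68 mm diameter, 85 mm high
Not all that is in view belongs to the job. Leave any blue or purple look-alike of the lath alone. Several things have the shape of the press; the one meant has the colours described above.

How it is judged:
By the outcome, as a careful person would: the job done as asked, in the order asked, and still so for the second after the job is handed in, with the robot touching nothing.
It also fails if it takes over 72 s, if anything falls off the work surface, if the arm or the gripper's body presses on something with over 40 N, if the wrist force passes 120 N, or if a joint passes its speed limit or range.

### The arm

A 6-joint arm with a two-finger parallel gripper is mounted at the origin on the work surface. World frame = base frame: x ahead of the robot, y to its left, z up, the work surface at z = 0. Lengths are in mm, angles in rad, forces in N, time in s.
With the tool pointing down it reaches from about 350 to 850 mm from the base axis. Payload 8.1 kg.
Tool frame: the origin (TCP) lies between the finger pads; the fingertips stand 14 mm ahead of it and the grasp point (between the pads) lies 5 mm behind it (env.tip_reach is the distance from the TCP to the fingertips, in mm); z points along the fingers, x is the direction in which the jaws open and shut, and the axes are right-handed (so a half turn about z gives the same grasp; the last joint's range is limited). The gripper opens to 93 mm and grips with 3 to 60 N. Pads are 15 mm wide; open, the fingers measure 128 mm over their backs; the gripper's body (75 mm by 188 mm) begins 65 mm behind the grasp point.
Start: joints at [1.114, 0.13, 1.488, -0, 1.523, -0.085], TCP at [217.955, 559.018, 232.635] pointing down, gripper open.
Joint ranges: [-2.96, 2.96], [-0.89, 2.26], [0.02, 2.5], [-1.34, 4.48], [0, 2.73], [-2.66, 2.66]. Speed limits (rad/s): [2.39, 2.39, 2.79, 3.14, 3.14, 3.14].

### API

Orientations are given as a unit quaternion [x, y, z, w].
In Python, from station import monitor, grab_frame, camera_model, sign_off, finder, env gives the robot as it stands.
- The arm moves only by the tool jog_arm, never from a script. Its argument "deltas" is one flat list of numbers, 7 for each row, row after row: the turn, a rotation vector about the tool's x, y, z in rad, then the shift along the tool's x, y, z in units of 60 mm (1.0 is 60 mm), then the finger opening in mm, from 0 to 93. In form: [ax, ay, az, tx, ty, tz, grip, ax, ay, az, tx, ty, tz, grip, ...]. A call has 1 to 20 rows; each row shifts and turns the pose as measured when the row begins, along the tool's axes as they then stand; what a row does not reach is not made up. A row lasts 1/8 s, in which the tool goes at most 62.5 mm and 10.7 degrees, less where a joint would pass 70% of its speed; a pose out of reach is approached as far as the arm can. A call is refused whole if a number of a shift passes 1 or a number of a turn 0.188, either way. A call with a gripper value outside its range is refused whole. The fingers move at their own pace and stop on an object; "grip_force" is the grip in N (left out, the last holds). Time passes only in rows, so rows that do not move let the fingers close. It gives the time, the measured TCP pose, the force and the opening at its end, in the units of the state.
- monitor.get_state(): the state, without advancing time (a new reading comes with each control period).
- grab_frame(name): name is "scene" or "top" or "wrist"; returns the picture (420x560x3 uint8, red, green, blue); there is no depth.
- camera_model(name): a dict with "mtx" (3x3 intrinsics, pixels), "xyz" and "rotation" of the camera in the world; the wrist camera has in their place "T_tool_cam" (4x4, takes a point from camera to tool coordinates, whose origin is the TCP and whose axes are the tool frame's). Camera axes: x right, y down, z forward; pixel columns grow to the right and rows downward; lengths in mm; the calibration is good to about 2 mm. A picture is of the moment at which its call begins: read the wrist's pose just before it. camera_model takes no time and is no camera call.
- sign_off(): hands the job in, once; it reports no verdict.
Trained networks look in the newest picture that a camera, given by its name, has taken for a name from the list of things; names that differ only in an ending like _2 or _b are one class to them, and where a whole thing is asked for, a point or a joint stands for the part that bears it (a point fixed in the world has none). Each returns a list of dicts, best first, with "p" (0 to 1); they miss things now and then, are a little off and sometimes report something else, mostly with a low value. They report only what shows in the picture. A call takes as long as a camera call. They do not tell look-alikes from the thing itself.
- finder.spot_in(query, camera): "bbox" ([left, top, right, bottom] in pixels, round what is visible of it).
- finder.cut_out(query, camera): "mask" (420x560 bool, what is visible of it) and "bbox" ([left, top, right, bottom] in pixels, round what is visible of it).
The state is a dict: "time_s": time; "qpos": joint angles; "qd": joint speeds; "tau": joint torques, N m; "position": TCP position; "eef_rot": TCP orientation; "wrist_force": force on the tool from outside, world axes, zero at the start; "torque": the same for the moment, N m; "gripper_width": finger opening in mm.
Only numpy, scipy, OpenCV 4.12 (cv2) and the standard library are available. Lean on these libraries where they do the work, as an engineer would, in place of code of your own. Each camera call takes 0.05 s, during which the arm holds its last target.

## Working session

There is one attempt and no reset: what is moved stays moved. The work goes in short steps, Python scripts to look and compute and a tool call to move; the robot and the scene stay as the last step left them, time stands still between calls to the robot, and variables do not carry over. Pictures are saved under pics/ and viewed, and the job is handed in when it is done.

Besides the shell and the picture viewer there is one more tool, called after "Call:" as name(argument=value, ...) on one line, values as JSON. jog_arm: Moves the arm, as the interface text tells. Its arguments: {"type":"object","properties":{"deltas":{"type":"array"},"grip_force":{"type":"number"}},"required":["deltas"]}

```bash
ls; mkdir -p pics; python3 - <<'E'
from station import monitor, grab_frame, camera_model, finder, env
import cv2
for n in ["scene","top","wrist"]:
    im=grab_frame(n); cv2.imwrite(f"pics/{n}0.png",im[:,:,::-1])
    m=camera_model(n); print(n,m)
for n in ["top","scene"]:
    for q in ["lath","press","bed","knob_top","press_head"]:
        try: print(n,q,[(round(d['p'],2),d['bbox']) for d in finder.spot_in(q,n)])
        except Exception as e: print(q,e)
print(monitor.get_state())
E
```

```text
pics
scene {'mtx': array([[421.8519144 ,   0.        , 281.07288825],
       [  0.        , 421.8519144 , 212.06279778],
       [  0.        ,   0.        ,   1.        ]]), 'xyz': array([1347.34692192, -477.43084416,  766.30267929]), 'rotation': array([ 0.7545808 ,  0.44812312, -0.23750097, -0.41639739])}
top {'mtx': array([[483.7402362 ,   0.        , 281.94976781],
       [  0.        , 483.7402362 , 209.99277581],
       [  0.        ,   0.        ,   1.        ]]), 'xyz': array([ 422.98446272,    3.16248528, 1456.81164381]), 'rotation': array([ 0.71230957, -0.70100245,  0.02116533, -0.02761649])}
wrist {'mtx': array([[305.43531925,   0.        , 277.58288197],
       [  0.        , 305.43531925, 206.14006904],
       [  0.        ,   0.        ,   1.        ]]), 'T_tool_cam': array([[ 9.99999981e-01,  1.61543796e-04,  1.07821377e-04,
         4.04123158e-01],
       [-1.85667655e-04,  9.58055540e-01,  2.86582533e-01,
        -7.98486993e+01],
       [-5.70032380e-05, -2.86582547e-01,  9.58055552e-01,
        -1.51008523e+02],
       [ 0.00000000e+00,  0.00000000e+00,  0.00000000
[... 996 characters left out ...]

{'time_s': 0.65, 'qpos': array([ 1.11360656e+00,  1.30375184e-01,  1.48817546e+00,  1.52569007e-05,
        1.52302247e+00, -8.54144428e-02]), 'qd': array([ 1.10336106e-03, -8.93754707e-04, -1.88240278e-03,  2.91018253e-05,
       -4.66335156e-04,  1.33435184e-04]), 'tau': array([-6.20968194e-05, -5.59496856e+01, -4.91889989e+01,  7.68644060e-02,
        2.26101698e-02,  1.19263771e-05]), 'position': array([217.94848796, 559.02623769, 232.6635472 ]), 'eef_rot': array([ 8.25612112e-01,  5.64238106e-01,  4.75802305e-06, -1.14380021e-05]), 'wrist_force': array([-0.42289991, -0.59899664,  0.23051603]), 'torque': array([ 0.00898469,  0.02992149, -0.01220816]), 'gripper_width': 93.14204046206282}
```

```bash
python3 - <<'E'
import cv2
im=cv2.imread("pics/top0.png")
c=im[110:345,170:460]; cv2.imwrite("pics/topc.png",cv2.resize(c,None,fx=2.7,fy=2.5,interpolation=cv2.INTER_CUBIC))
im=cv2.imread("pics/scene0.png")
c=im[140:340,80:360]; cv2.imwrite("pics/scenec.png",cv2.resize(c,None,fx=2.8,fy=2.8,interpolation=cv2.INTER_CUBIC))
E
```

```text
(no output)
```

View pics/top0.png

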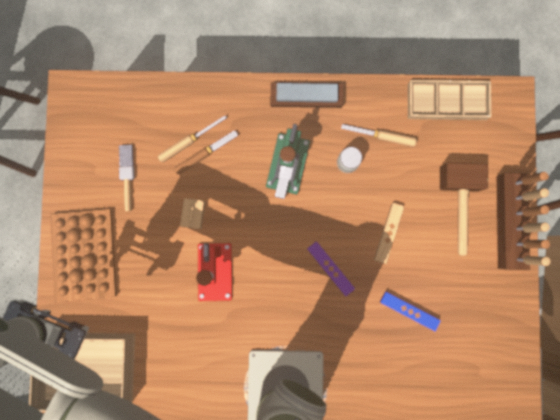

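View pics/topc.png

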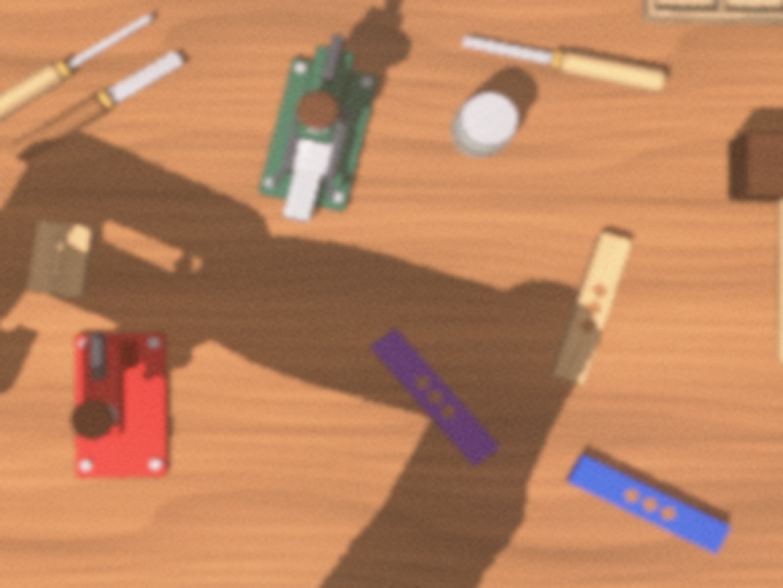

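View pics/scenec.png

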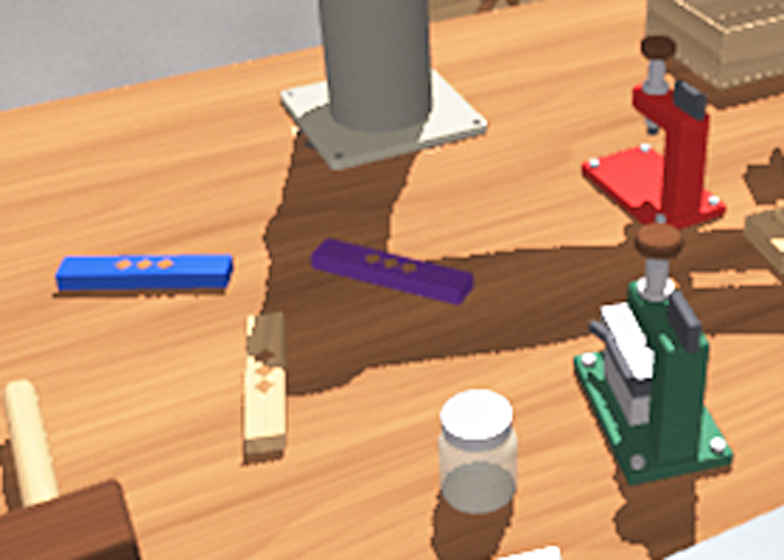

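View pics/wrist0.png

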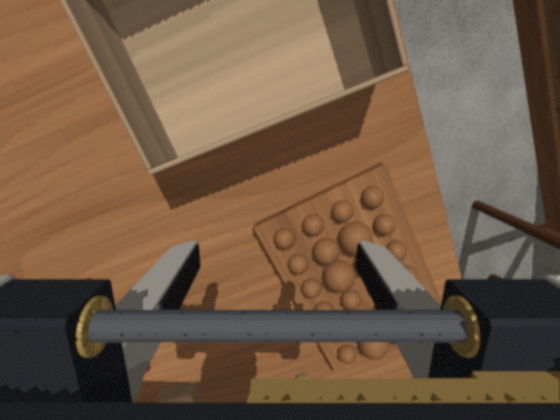

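The pale lath is at about (391,232) in the top picture, and the green press is at (288,160) with its knob at about (288,153) and its bed opening down the picture. The red press and the blue and purple laths are look-alikes.

```bash
cat > h.py <<'E'
import numpy as np, cv2
from scipy.spatial.transform import Rotation as R
from station import monitor, grab_frame, camera_model, finder, env
def cam(n,st=None):
    m=camera_model(n)
    if 'xyz' in m: return m['mtx'],np.array(m['xyz']),R.from_quat(m['rotation']).as_matrix()
    st=st or monitor.get_state()
    Rt=R.from_quat(st['eef_rot']).as_matrix(); T=m['T_tool_cam']
    return m['mtx'],np.array(st['position'])+Rt@T[:3,3],Rt@T[:3,:3]
def p2w(c,uv,z):
    K,o,Rm=c; uv=np.atleast_2d(uv).astype(float)
    d=np.c_[(uv-K[:2,2])/[K[0,0],K[1,1]],np.ones(len(uv))]@Rm.T
    return (o+d*((z-o[2])/d[:,2])[:,None])
def w2p(c,X):
    K,o,Rm=c; q=(np.atleast_2d(X)-o)@Rm; q=q@K.T; return q[:,:2]/q[:,2:]
def rect(pts):
    (c,s,a)=cv2.minAreaRect(pts.astype(np.float32)); 
    if s[0]<s[1]: s=s[::-1]; a+=90
    return np.array(c),s,np.radians((a+90)%180-90)
def pose():
    st=monitor.get_state(); Rt=R.from_quat(st['eef_rot']).as_matrix()
    print('t',st['time_s'],'pos',st['position'].round(1),'z',Rt[:,2].round(3),'xaxis',np.degrees(np.arctan2(Rt[1,0],Rt[0,0])).round(2),'F',st['wrist_force'].round(2),'w',round(st['gripper_width'],1),'q',st['qpos'].round(2))
    return st
E
python3 - <<'E'
from h import *
im=grab_frame("top")
c=cam("top"); print(c)
for d in finder.cut_out("lath","top"):
    ys,xs=np.nonzero(d['mask']); P=p2w(c,np.c_[xs,ys],20)[:,:2]; print(d['p'],d['bbox'],rect(P),im[ys,xs].mean(0))
for q in ["knob_top","press","bed"]:
  for d in finder.cut_out(q,"top")[:2]:
    ys,xs=np.nonzero(d['mask']); z={'knob_top':200,'press':14,'bed':34}[q];P=p2w(c,np.c_[xs,ys],z)[:,:2]; print(q,d['p'],d['bbox'],rect(P),P.mean(0))
hsv=cv2.cvtColor(im,cv2.COLOR_RGB2HSV)
g=((hsv[...,0]>60)&(hsv[...,0]<90)&(hsv[...,1]>80)).astype(np.uint8)
ys,xs=np.nonzero(g[110:210,250:320]); P=p2w(c,np.c_[xs+250,ys+110],14)[:,:2]; print(rect(P))
E
```

```text
(array([[483.7402362 ,   0.        , 281.94976781],
       [  0.        , 483.7402362 , 209.99277581],
       [  0.        ,   0.        ,   1.        ]]), array([ 422.98446272,    3.16248528, 1456.81164381]), array([[ 0.01629519, -0.99749248,  0.06887099],
       [-0.99983053, -0.01566579,  0.00966908],
       [-0.00856592, -0.06901688, -0.99757872]]))
0.88 [306.5, 242.4, 353.2, 298.2] (array([ 353.43154907, -127.25827789]), (180.52061462402344, 37.85234832763672), np.float64(0.6972324178766394)) [105.05718085  66.54388298 102.34973404]
0.63 [374.1, 203.0, 403.4, 261.6] (array([ 461.81417847, -297.60757446]), (179.5945281982422, 40.27964782714844), np.float64(-0.305980963967455)) [195.63899868 159.23056653 116.7483531 ]
0.59 [380.0, 290.1, 437.6, 329.1] (array([ 233.74507141, -359.8894043 ]), (182.665283203125, 39.397029876708984), np.float64(1.1162501890480716)) [111.92993631 120.22802548 202.10191083]
knob_top 0.61 [196.5, 269.5, 215.4, 283.5] (array([333.12255859, 213.85769653]), (36.347415924072266, 35.90901565551758), np.float64(-1.55378818165116)) [332.84502368 213.74248906]
knob_top 0.53 [278.8, 147.9, 296.8, 162.0] (array([658.63214111,   4.52107048]), (39.79804229736328, 36.77216339111328), np.float64(0.014577411437793978)) [659.35635245   4.69663289]
press 0.71 [200.1, 241.3, 232.4, 300.9] (array([337.01858521, 217.28082275]), (168.34654235839844, 103.96208953857422), np.float64(0.023572662460835336)) [337.34966215 216.32258715]
press 0.67 [261.3, 124.0, 311.8, 192.5] (array([6.82714783e+02, 1.43898010e-01]), (205.86117553710938, 100.35197448730469), np.float64(-0.2023361938218057)) [684.10674688   1.1430935 ]
bed 0.62 [271.7, 151.7, 298.8, 201.3] (array([627.04089355,  13.90879059]), (133.17477416992188, 67.13896179199219), np.float64(-0.14426277045931982)) [621.88394539  11.56403956]
(array([0., 0.]), (0.0, 0.0), np.float64(0.0))
```

Call:
jog_arm(deltas=[0,0,0,-0.3,0.37,-0.4,93,0,0,0,-0.53,0.66,-0.25,93,0,0,0,-0.53,0.66,-0.25,93,0,0,0,-0.53,0.66,-0.15,93,0,0,0,-0.53,0.66,0,93,0,0,0,-0.53,0.66,0,93,0,0,0,-0.53,0.66,0,93,0,0,0,-0.53,0.66,0,93,0,0,0,-0.53,0.66,0,93,0,0,0,-0.53,0.66,0,93,0,0,0,-0.53,0.66,0,93,0,0,0,-0.53,0.66,0,93,0,0,-0.17,-0.2,0.3,0,93,0,0,0,0,0,0,93])

```text
time_s: 2.65
position: [532.7, 15.6, 299.6]
eef_rot: [0.773, 0.634, 0.003, 0.002]
wrist_force: [-0.2, -0.4, -0.1]
gripper_width: 92.7
```

```bash
cat >> h.py <<'E'
def shot(name,fn):
    st=monitor.get_state(); im=grab_frame(name); cv2.imwrite("pics/"+fn,im[:,:,::-1]); return cam(name,st),im
def togo(x,y,z,a):
    st=pose(); Rt=R.from_quat(st['eef_rot']).as_matrix(); ca,sa=np.cos(np.radians(a)),np.sin(np.radians(a))
    Rg=np.array([[ca,sa,0],[sa,-ca,0],[0,0,-1]]).T; Rg=np.c_[[ca,sa,0],[sa,-ca,0],[0,0,-1]]
    d=Rt.T@(np.array([x,y,z])-st['position']); print('tool units',(d/60).round(3),'mm',d.round(1),'rot',R.from_matrix(Rt.T@Rg).as_rotvec().round(4))
E
python3 - <<'E'
from h import *
pose(); c,im=shot("wrist","w1.png"); pose()
for q in ["press","bed","knob_top","lath"]:
    print(q,[(round(d['p'],2),d['bbox']) for d in finder.spot_in(q,"wrist")])
E
```

```text
t 2.65 pos [532.7  15.6 299.6] z [ 0.006  0.001 -1.   ] xaxis 78.72 F [-0.24 -0.35 -0.06] w 92.7 q [-0.07 -0.08  1.58  0.    1.63 -1.44]
t 2.7 pos [532.4  16.3 299.7] z [ 0.006  0.001 -1.   ] xaxis 78.61 F [-0.68  0.22  0.14] w 92.7 q [-0.07 -0.08  1.58  0.    1.63 -1.44]
press [(0.97, [361.7, 0.8, 500.9, 67.3]), (0.75, [255.7, 201.2, 322.4, 380.1])]
bed [(0.98, [264.9, 189.8, 312.1, 285.9])]
knob_top [(0.58, [277.0, 342.3, 303.2, 349.5])]
lath [(0.95, [26.2, 98.1, 74.1, 222.7]), (0.95, [70.1, 0.0, 209.0, 113.2]), (0.88, [0.0, 2.4, 12.5, 32.7])]
```

View pics/w1.png

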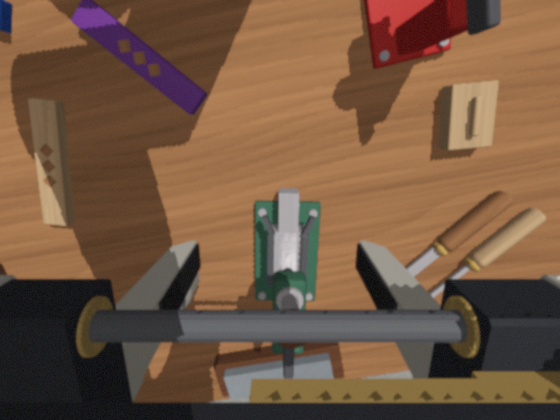

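```bash
python3 - <<'E'
import cv2
im=cv2.imread("pics/w1.png")
cv2.imwrite("pics/w1c.png",cv2.resize(im[180:310,235:345],None,fx=5,fy=4.6,interpolation=cv2.INTER_CUBIC)[:598])
cv2.imwrite("pics/w1d.png",cv2.resize(im[90:235,15:85],None,fx=4,fy=4,interpolation=cv2.INTER_CUBIC))
E
```

```text
(no output)
```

View pics/w1c.png

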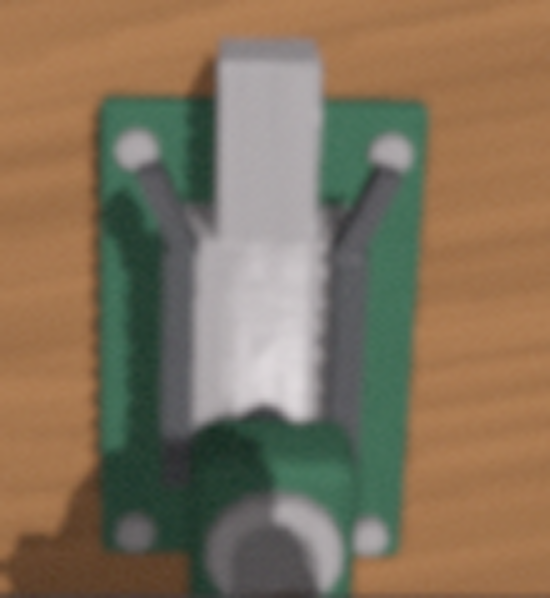

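View pics/w1d.png

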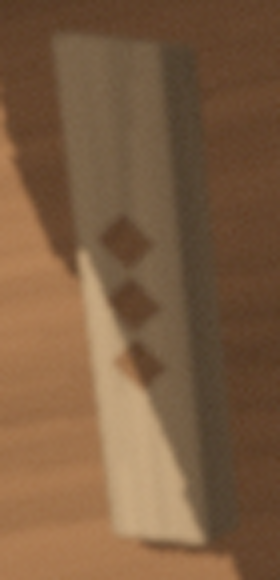

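```bash
python3 - <<'E'
from h import *
from types import SimpleNamespace
st=dict(position=np.array([532.5,16.0,299.65]),eef_rot=monitor.get_state()['eef_rot'])
c=cam("wrist",st)
B=p2w(c,[[255.4,201.3],[320.6,201.7],[314.6,300.7],[255.6,299.6]],14)[:,:2]; print(B)
f=(B[0]+B[1])/2; r=(B[2]+B[3])/2; d=r-f; print('base len',np.linalg.norm(d),'w',np.linalg.norm(B[0]-B[1]),np.linalg.norm(B[2]-B[3]),'yaw',np.arctan2(d[1],d[0]), np.arctan2(*(B[0]-B[1])[::-1])-np.pi/2,[np.arctan2(*(B[i]-B[j])[::-1]) for i,j in((3,0),(2,1))])
u=d/np.linalg.norm(d); print('axis from front',f+80*u,'from centre',(f+r)/2-5*u)
for z in (28,33,38):
  b=p2w(c,[[278.2,192.6],[299,192.6],[278.2,231],[299,232.2]],z)[:,:2]; print(z,b.round(1).tolist(),'w',np.linalg.norm(b[0]-b[1]),np.linalg.norm(b[2]-b[3]),'mid',b[:2].mean(0),b[2:].mean(0),(b[:2].mean(0)+102*u))
d=lambda x,y:(15+x/4,90+y/4)
L=p2w(c,[d(52,35),d(163,42),d(205,540),d(115,533)],20)[:,:2]; print(L)
print(rect(L), np.linalg.norm(L[0]-L[1]),np.linalg.norm(L[2]-L[1]))
E
```

```text
[[570.81436544 -23.88888838]
 [590.2900785   71.08432282]
 [756.66872865  35.2853854 ]
 [735.55984121 -59.74808067]]
base len 169.39456479184432 w 96.9495448433631 97.3496009303396 yaw -0.2131221950610496 -3.3438539465842534 [np.float64(-0.21432125025823018), np.float64(-0.21193429632971303)]
axis from front [658.74224568   6.67671865] from centre [658.44637697   6.7407472 ]
28 [[560.8, 12.6], [566.5, 41.7], [618.4, 1.2], [626.3, 31.1]] w 29.66967066645234 30.943200594005702 mid [563.63588538  27.10177373] [622.33384302  16.16168   ] [663.32816561   5.52750055]
33 [[559.5, 12.8], [565.2, 41.5], [616.4, 1.6], [624.2, 31.1]] w 29.318228777348025 30.576673543741325 mid [562.32790293  27.15495343] [620.33057408  16.34444682] [662.02018315   5.58068025]
38 [[558.2, 13.0], [563.8, 41.4], [614.5, 1.9], [622.2, 31.1]] w 28.966786888243718 30.210146493476902 mid [561.01992047  27.20813313] [618.32730514  16.52721364] [660.7122007    5.63385995]
[[ 372.18231544 -288.54403147]
 [ 381.35950342 -253.38838065]
 [ 550.1636351  -308.91270777]
 [ 540.99710758 -340.73635008]]
(array([ 461.17831421, -297.06237793]), (178.31520080566406, 36.29777145385742), np.float64(-0.2998474376608935)) 36.33373864750985 177.7013949690231
```

```bash
python3 - <<'E'
from h import *
togo(418.4,-284,90,72.65)
E
```

```text
t 2.9 pos [532.   18.  300.1] z [ 0.007  0.002 -1.   ] xaxis 78.82 F [-0.14  0.31  0.26] w 93.1 q [-0.06 -0.08  1.58  0.    1.63 -1.44]
tool units [-5.315 -0.904  3.48 ] mm [-318.9  -54.3  208.8] rot [ 0.0066 -0.0032  0.1076]
```

Call:
jog_arm(deltas=[0,0,0,-0.4,-0.07,0,93,0,0,0,-0.75,-0.12,0.1,93,0,0,0,-0.75,-0.12,0.3,93,0,0,0,-0.75,-0.12,0.5,93,0,0,0,-0.75,-0.12,0.6,93,0,0,0,-0.75,-0.12,0.6,93,0,0,0,-0.7,-0.12,0.6,93,0,0,0.1,-0.4,-0.12,0.5,93,0,0,0,0,0,0.2,93,0,0,0,0,0,0,93])

```text
time_s: 4.15
position: [420.0, -278.8, 93.1]
eef_rot: [0.802, 0.597, 0.007, 0.005]
wrist_force: [0.8, -0.6, 0.5]
gripper_width: 93.0
```

```bash
python3 - <<'E'
from h import *
togo(418.4,-284,90,72.65); c,im=shot("wrist","w2.png")
E
```

```text
t 4.15 pos [ 420.  -278.8   93.1] z [ 0.018  0.    -1.   ] xaxis 73.28 F [ 0.78 -0.63  0.52] w 93.0 q [-0.7  -0.03  1.92  0.01  1.24 -1.98]
tool units [-0.091 -0.002  0.052] mm [-5.4 -0.1  3.1] rot [ 0.0168 -0.0054  0.0109]
```

View pics/w2.png

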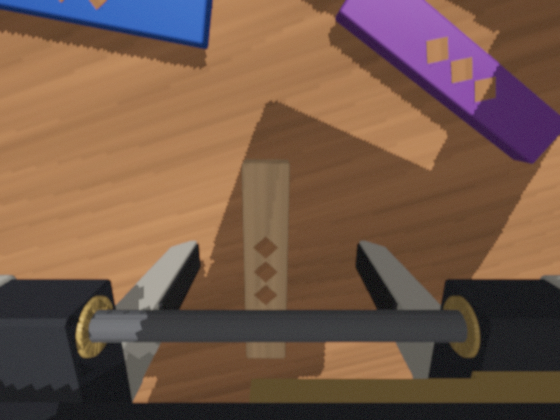

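```bash
python3 - <<'E'
from h import *
c=cam("wrist"); L=p2w(c,[[244,163],[290,163],[286,358],[247,358]],20)[:,:2]; print(L, rect(L))
f=(L[2]+L[3])/2;r=(L[0]+L[1])/2;d=f-r;l=np.linalg.norm(d);u=d/l; print(l,np.arctan2(u[1],u[0]),r+45*u)
E
```

```text
[[ 370.87775937 -289.11353574]
 [ 380.60867574 -256.76467563]
 [ 551.33211879 -309.47351895]
 [ 540.95554792 -343.48480544]] (array([ 460.78210449, -300.12469482]), (178.79339599609375, 35.558780670166016), np.float64(-0.2994540887678888))
178.6138502852971 -0.3044338499587608 [ 418.67397404 -286.42799548]
```

Call:
jog_arm(deltas=[0.017,-0.005,0.01,-0.11,0,0,93,0,0,0,0,0,0.4,93,0,0,0,0,0,0.5,93,0,0,0,0,0,0.3,93,0,0,0,0,0,0,93], grip_force=25)

```text
time_s: 4.82
position: [425.5, -287.3, 27.7]
eef_rot: [0.803, 0.595, 0.001, 0.006]
wrist_force: [0.0, 0.3, 0.0]
gripper_width: 93.1
```

```bash
python3 - <<'E'
from h import *
togo(418.5,-285.3,18,72.65); 
E
```

```text
t 4.825 pos [ 425.5 -287.3   27.7] z [ 0.008 -0.009 -1.   ] xaxis 73.07 F [0.03 0.26 0.02] w 93.1 q [-0.69  0.09  1.92 -0.    1.11 -1.97]
tool units [-0.001 -0.123  0.16 ] mm [-0.  -7.4  9.6] rot [0.0098 0.0059 0.0074]
```

Call:
jog_arm(deltas=[0.01,0.006,0.007,0,-0.12,0,93,0,0,0,0,0,0.15,93,0,0,0,0,0,0,93])

```text
time_s: 5.2
position: [419.8, -286.3, 20.8]
eef_rot: [0.806, 0.592, 0.0, 0.001]
wrist_force: [0.3, 0.6, 0.5]
gripper_width: 93.3
```

```bash
python3 - <<'E'
from h import *
togo(418.5,-285.3,18,72.65); 
E
```

```text
t 5.2 pos [ 419.8 -286.3   20.8] z [ 0.002 -0.002 -1.   ] xaxis 72.67 F [0.3  0.58 0.51] w 93.3 q [-0.7   0.1   1.93 -0.    1.11 -1.97]
tool units [ 0.01  -0.025  0.047] mm [ 0.6 -1.5  2.8] rot [0.0026 0.0011 0.0003]
```

Call:
jog_arm(deltas=[0,0,0,0,-0.02,0.05,93,0,0,0,0,0,0.02,60,0,0,0,0,0,0,30,0,0,0,0,0,0,30,0,0,0,0,0,0,30,0,0,0,0,0,0,30])

```text
time_s: 5.95
position: [419.0, -286.4, 17.1]
eef_rot: [0.806, 0.592, 0.0, 0.002]
wrist_force: [0.1, -0.1, -0.4]
gripper_width: 47.6
```

```bash
python3 - <<'E'
from h import *
pose(); c,im=shot("wrist","w3.png")
E
```

```text
t 5.95 pos [ 419.  -286.4   17.1] z [ 0.003 -0.003 -1.   ] xaxis 72.65 F [ 0.07 -0.07 -0.39] w 47.6 q [-0.7   0.1   1.94 -0.    1.1  -1.97]
```

View pics/w3.png

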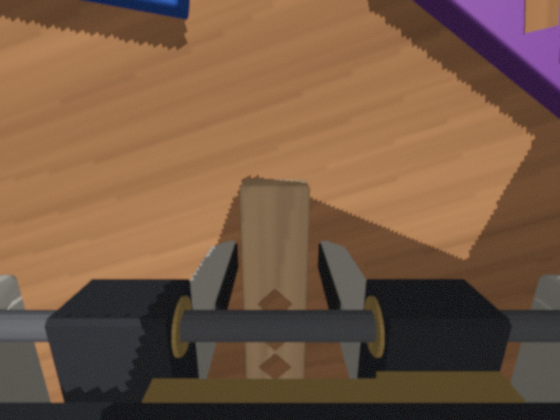

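The jaws are still closing, with the lath centred between them (cols 243 to 308, rear end at row 180). I'll finish the grip and lift.

Call:
jog_arm(deltas=[0,0,0,0,0,0,30,0,0,0,0,0,0,30,0,0,0,0,0,0,30,0,0,0,0,0,0,30])

```text
time_s: 6.5
position: [419.0, -286.4, 17.1]
eef_rot: [0.806, 0.592, 0.0, 0.002]
wrist_force: [0.2, 0.5, -0.6]
gripper_width: 36.1
```

```bash
python3 - <<'E'
from h import *
st=pose(); c,im=shot("wrist","w4.png")
cv2.imwrite("pics/w4c.png",cv2.resize(cv2.imread("pics/w4.png")[150:270,200:350],None,fx=5,fy=5,interpolation=cv2.INTER_CUBIC))
E
```

```text
t 6.5 pos [ 419.  -286.4   17.1] z [ 0.003 -0.003 -1.   ] xaxis 72.66 F [ 0.2   0.55 -0.59] w 36.1 q [-0.7   0.1   1.94 -0.    1.1  -1.97]
```

View pics/w4c.png

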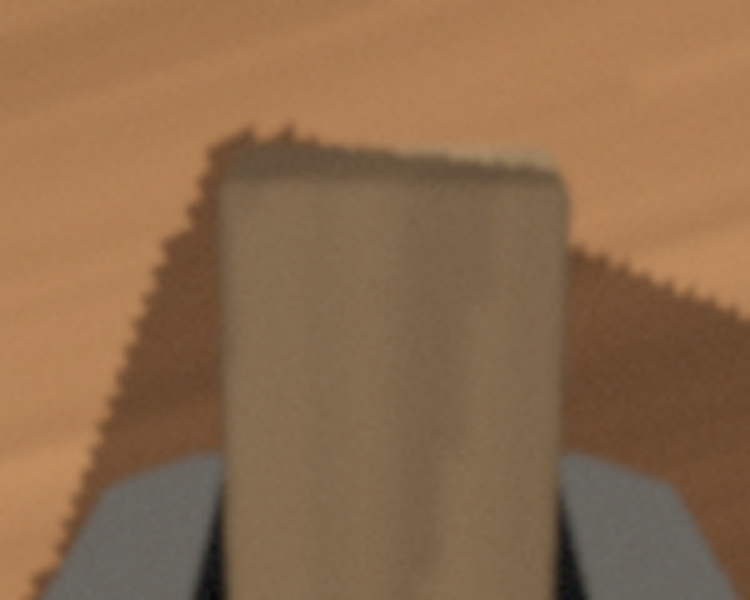

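```bash
python3 - <<'E'
from h import *
st=monitor.get_state();c=cam("wrist",st)
P=p2w(c,[[278.5,186]],20)[0]; Rt=R.from_quat(st['eef_rot']).as_matrix(); print(Rt.T@(P-st['position']))
A=np.array([658.6,6.7]);yw=-0.213;u=np.array([np.cos(yw),np.sin(yw)])
off=np.linalg.norm(P[:2]-st['position'][:2]);print(off)
for front in (-110,-80,22):
    print(front,A+u*(front-180+off), 'a',90+np.degrees(yw))
togo(*(A+u*(-110-180+off)),110,90+np.degrees(yw))
E
```

```text
[  0.86152124 -45.99114905  -3.05546353]
46.01047285551583
-110 [420.12435928  58.27769034] a 77.79599896371346
-80 [449.44639333  51.93589884] a 77.79599896371346
22 [549.14130908  30.37380772] a 77.79599896371346
t 6.55 pos [ 419.  -286.4   17.1] z [ 0.003 -0.003 -1.   ] xaxis 72.66 F [-0.04 -1.05  0.37] w 36.1 q [-0.7   0.1   1.94 -0.    1.1  -1.97]
tool units [ 5.487 -1.689 -1.563] mm [ 329.2 -101.3  -93.8] rot [ 0.0037  0.0018 -0.0897]
```

Call:
jog_arm(deltas=[0,0,0,0,0,-0.3,30,0,0,0,0,0,-0.5,30,0,0,0,0.2,-0.06,-0.5,30,0,0,0,0.5,-0.15,-0.2,30,0,0,0,0.6,-0.19,0,30,0,0,0,0.6,-0.19,0,30,0,0,0,0.6,-0.19,0,30,0,0,0,0.6,-0.19,0,30,0,0,0,0.6,-0.19,0,30,0,0,0,0.6,-0.19,0,30,0,0,0,0.6,-0.19,0,30,0,0,-0.04,0.4,-0.12,0,30,0,0,-0.04,0.2,0,0,30,0,0,0,0,0,0,30,0,0,0,0,0,0,30], grip_force=35)

```text
time_s: 8.43
position: [425.9, 66.9, 126.3]
eef_rot: [0.781, 0.624, 0.006, 0.009]
wrist_force: [-0.4, 0.0, -1.7]
gripper_width: 35.8
```

```bash
python3 - <<'E'
from h import *
togo(420.1,58.3,110,77.8); shot("wrist","w5.png"); shot("scene","s5.png"); shot("top","t5.png")
im=cv2.imread("pics/s5.png"); cv2.imwrite("pics/s5c.png",cv2.resize(im[150:330,200:400],None,fx=3.3,fy=3.3,interpolation=cv2.INTER_CUBIC))
E
```

```text
t 8.425 pos [425.9  66.9 126.3] z [ 0.02  -0.007 -1.   ] xaxis 77.28 F [-0.37  0.02 -1.71] w 35.8 q [ 0.04 -0.29  2.08 -0.01  1.33 -1.3 ]
tool units [-0.16  -0.068  0.27 ] mm [-9.6 -4.1 16.2] rot [ 0.0215  0.0026 -0.009 ]
```

View pics/w5.png

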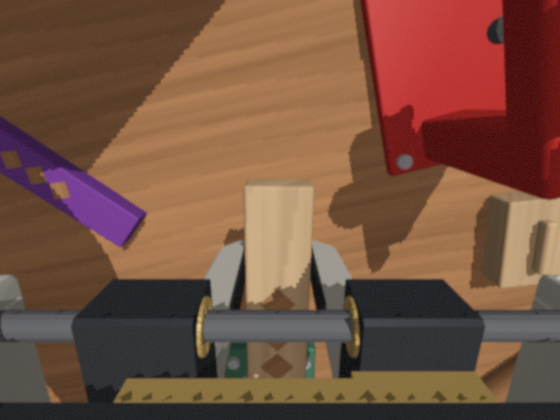

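View pics/s5c.png

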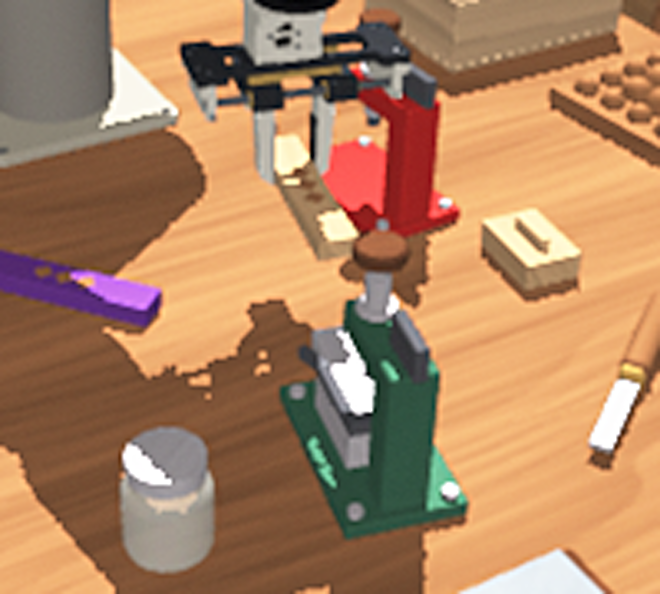

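```bash
python3 - <<'E'
import cv2
im=cv2.imread("pics/t5.png"); cv2.imwrite("pics/t5c.png",cv2.resize(im[120:240,230:340],None,fx=5,fy=5,interpolation=cv2.INTER_CUBIC))
cv2.imwrite("pics/w5c.png",cv2.resize(cv2.imread("pics/w5.png")[150:270,200:350],None,fx=5,fy=5,interpolation=cv2.INTER_CUBIC))
E
```

```text
(no output)
```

View pics/t5c.png

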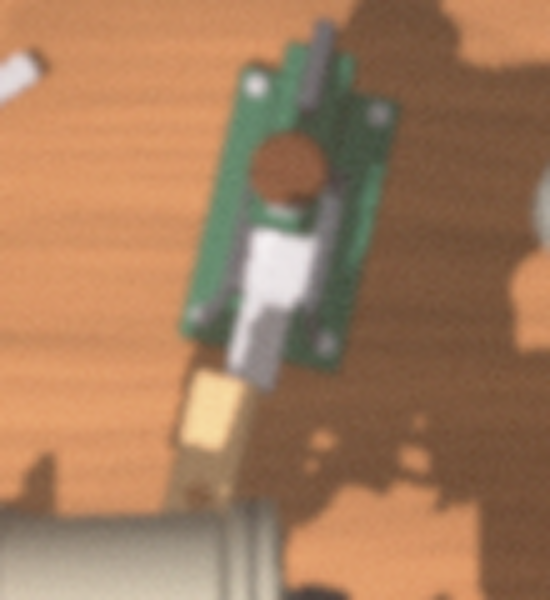

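View pics/w5c.png

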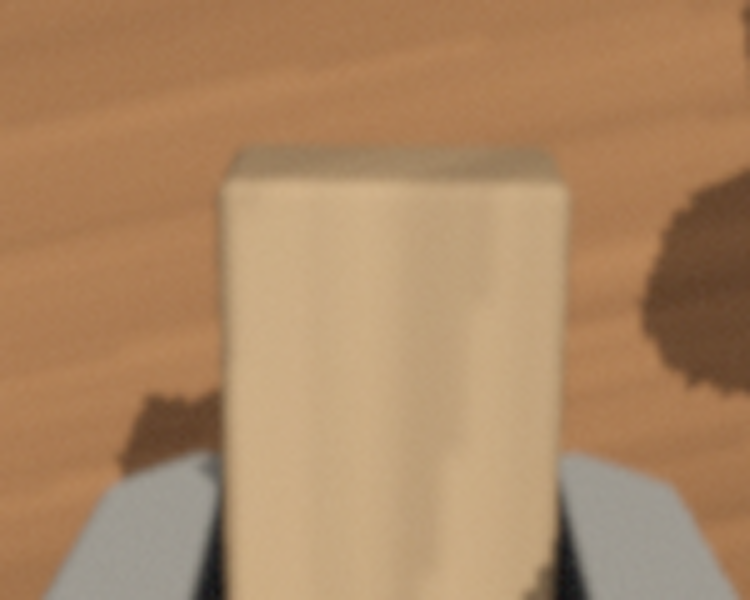

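```bash
python3 - <<'E'
from h import *
c=cam("top"); q=lambda *p:[(230+x/5-.4,120+y/5-.4) for x,y in p]
B=p2w(c,q((180,333),(338,368),(400,100),(243,65)),14)[:,:2]
f=(B[0]+B[1])/2; r=(B[2]+B[3])/2; d=r-f;l=np.linalg.norm(d);u=d/l
print(l,np.linalg.norm(B[0]-B[1]),np.arctan2(u[1],u[0]),f+80*u,(f+r)/2-5*u)
print('knob',p2w(c,q((289,168)),200))
print('bedfront',p2w(c,q((228,374),(275,387)),38).mean(0), 'exp', np.array([658.6,6.7])-102*np.array([np.cos(.213),-np.sin(.213)]))
st=monitor.get_state(); Rt=R.from_quat(st['eef_rot']).as_matrix()
fr=st['position']+Rt@np.array([.9,134,-3]); print('lath front pred',fr,'top',p2w(c,q((197,370),(258,377)),fr[2]).mean(0))
E
```

```text
167.07819686532858 97.10222475568413 -0.21163231956823525 [661.77748808   3.02211966] [660.3491802    3.32899092]
knob [[659.4225865    3.47155911 200.        ]]
bedfront [563.04790831  23.64461514  38.        ] exp [558.90508425  28.26209111]
lath front pred [556.57685027  38.09208205 131.8778911 ] top [557.44525956  35.56304152 131.8778911 ]
```

```bash
cat >>h.py <<'E'
A=np.array([659.0,6.2]);yw=-0.213;U=np.array([np.cos(yw),np.sin(yw)]);V=np.array([-U[1],U[0]])
def goF(front,bottom):
    p=A+U*(front-134); togo(p[0],p[1],bottom+17.1,90+np.degrees(yw))
    st=monitor.get_state(); d=st['position'][:2]-A; print('front now',round(d@U+134,1),'lat',round(d@V,2),'bottom',round(st['position'][2]-17.1,1),'F along',round(st['wrist_force'][:2]@U,2),'lat',round(st['wrist_force'][:2]@V,2),'Fz',round(st['wrist_force'][2],2),'T',st['torque'].round(2))
E
python3 -c "
from h import *
goF(-95,50)"
```

```text
t 8.575 pos [425.8  66.8 126. ] z [ 0.02  -0.007 -1.   ] xaxis 77.25 F [ 0.28  0.1  -1.02] w 35.7 q [ 0.04 -0.29  2.08 -0.01  1.33 -1.3 ]
tool units [-0.161  0.177  0.987] mm [-9.6 10.6 59.2] rot [ 0.0212  0.0025 -0.0096]
front now -106.8 lat 9.89 bottom 108.9 F along 0.25 lat 0.16 Fz -1.02 T [-0.01 -0.01 -0.  ]
```

Call:
jog_arm(deltas=[0.021,0.002,-0.01,-0.16,0,0.1,30,0,0,0,0,0,0.3,30,0,0,0,0,0,0.3,30,0,0,0,0,0,0.2,30,0,0,0,0,0,0,30])

```text
time_s: 9.2
position: [424.0, 54.3, 70.7]
eef_rot: [0.78, 0.626, -0.0, 0.0]
wrist_force: [0.2, -0.2, -0.9]
gripper_width: 35.8
```

```bash
python3 -c "
from h import *
goF(-95,50)"
```

```text
t 9.2 pos [424.   54.3  70.7] z [-0.    -0.001 -1.   ] xaxis 77.52 F [ 0.17 -0.17 -0.86] w 35.8 q [ 0.01 -0.21  2.12 -0.    1.23 -1.34]
tool units [0.046 0.181 0.06 ] mm [ 2.7 10.9  3.6] rot [-0.0002  0.0007 -0.0048]
front now -105.9 lat -2.69 bottom 53.6 F along 0.2 lat -0.13 Fz -0.86 T [ 0.06  0.01 -0.01]
```

Call:
jog_arm(deltas=[0,0,-0.005,0.05,0.1,0.06,30,0,0,0,0,0.1,0.03,30,0,0,0,0,0,0,30])

```text
time_s: 9.57
position: [438.7, 54.6, 66.6]
eef_rot: [0.778, 0.628, 0.001, 0.001]
wrist_force: [0.7, 0.2, -0.1]
gripper_width: 35.5
```

```bash
python3 - <<'E'
from h import *
goF(-85,46); shot("scene","s6.png");shot("top","t6.png")
im=cv2.imread("pics/s6.png"); cv2.imwrite("pics/s6c.png",cv2.resize(im[200:320,250:370],None,fx=4.9,fy=4.9,interpolation=cv2.INTER_CUBIC))
im=cv2.imread("pics/t6.png"); cv2.imwrite("pics/t6c.png",cv2.resize(im[120:240,230:340],None,fx=5,fy=5,interpolation=cv2.INTER_CUBIC))
E
```

```text
t 9.575 pos [438.7  54.6  66.6] z [ 0.002 -0.001 -1.   ] xaxis 77.82 F [ 0.73  0.25 -0.08] w 35.5 q [ 0.01 -0.16  2.09 -0.    1.21 -1.35]
tool units [-0.012  0.11   0.058] mm [-0.7  6.6  3.5] rot [0.0024 0.0002 0.0004]
front now -91.6 lat 0.71 bottom 49.5 F along 0.66 lat 0.4 Fz -0.08 T [0.04 0.01 0.04]
```

View pics/s6c.png

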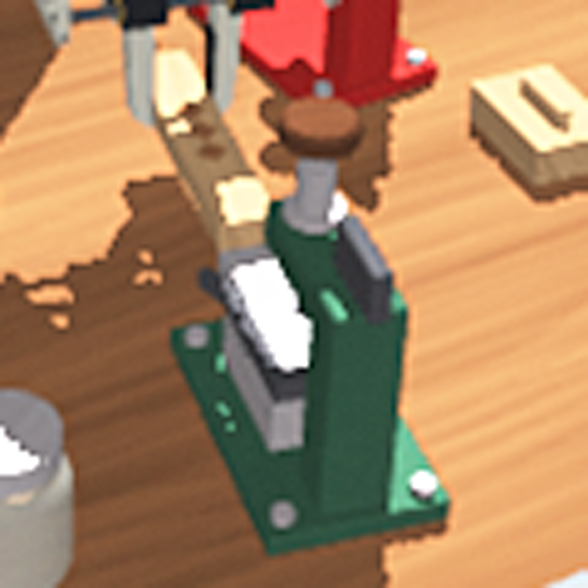

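View pics/t6c.png

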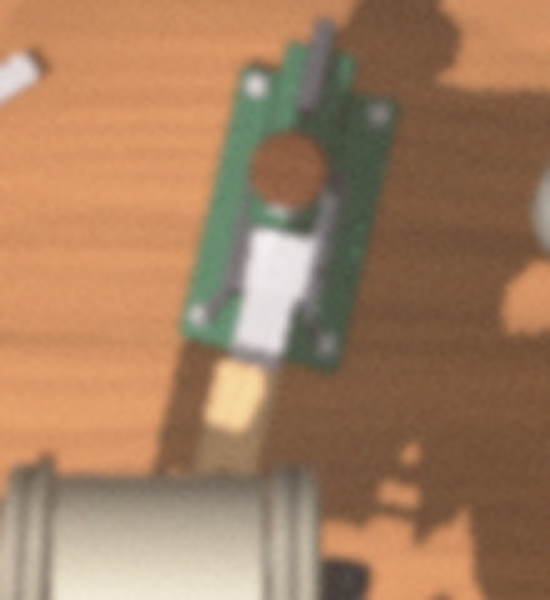

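Call:
jog_arm(deltas=[0,0,0,-0.01,0.18,0.06,30,0,0,0,0,0,0.03,30,0,0,0,0,0,0,30])

```text
time_s: 10.05
position: [450.6, 51.4, 61.9]
eef_rot: [0.778, 0.628, 0.001, 0.002]
wrist_force: [-0.9, -0.5, 2.8]
gripper_width: 35.4
```

```bash
python3 -c "
from h import *
goF(-80,42)"
```

```text
t 10.05 pos [450.6  51.4  61.9] z [ 0.004 -0.001 -1.   ] xaxis 77.82 F [-0.89 -0.52  2.79] w 35.4 q [ 0.   -0.12  2.06 -0.    1.19 -1.36]
tool units [-0.002 -0.012  0.047] mm [-0.1 -0.7  2.8] rot [ 0.0046 -0.      0.0004]
front now -79.3 lat 0.15 bottom 44.8 F along -0.76 lat -0.7 Fz 2.79 T [-0.04 -0.01 -0.01]
```

Call:
jog_arm(deltas=[0.004,0,0,0,0.05,-0.015,30,0,0,0,0,0.1,0,30,0,0,0,0,0.1,0,30,0,0,0,0,0.1,0,30,0,0,0,0,0.1,0,30,0,0,0,0,0.05,0,30])

```text
time_s: 10.8
position: [481.5, 45.0, 63.0]
eef_rot: [0.778, 0.628, -0.0, -0.0]
wrist_force: [-2.9, -0.1, 3.8]
gripper_width: 35.5
```

```bash
python3 -c "
from h import *
goF(-50,44)"
```

```text
t 10.8 pos [481.5  45.   63. ] z [-0.001  0.    -1.   ] xaxis 77.83 F [-2.94 -0.12  3.84] w 35.5 q [-0.01 -0.03  1.98  0.    1.2  -1.37]
tool units [-0.006 -0.039  0.031] mm [-0.4 -2.3  1.9] rot [-0.0006 -0.0003  0.0006]
front now -47.7 lat 0.36 bottom 45.9 F along -2.85 lat -0.74 Fz 3.84 T [-0.    0.18 -0.03]
```

```bash
python3 - <<'E'
from h import *
shot("scene","s7.png");shot("wrist","w7.png")
im=cv2.imread("pics/s7.png"); a=cv2.resize(im[200:320,250:370],None,fx=4.9,fy=4.9,interpolation=cv2.INTER_CUBIC); cv2.imwrite("pics/s7c.png",a)
cv2.imwrite("pics/w7c.png",cv2.resize(cv2.imread("pics/w7.png")[150:270,200:350],None,fx=5,fy=5,interpolation=cv2.INTER_CUBIC))
E
```

```text
(no output)
```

View pics/s7c.png

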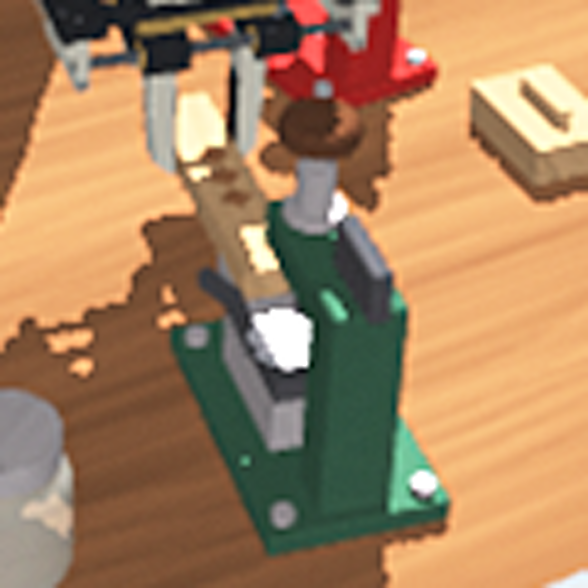

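View pics/w7c.png

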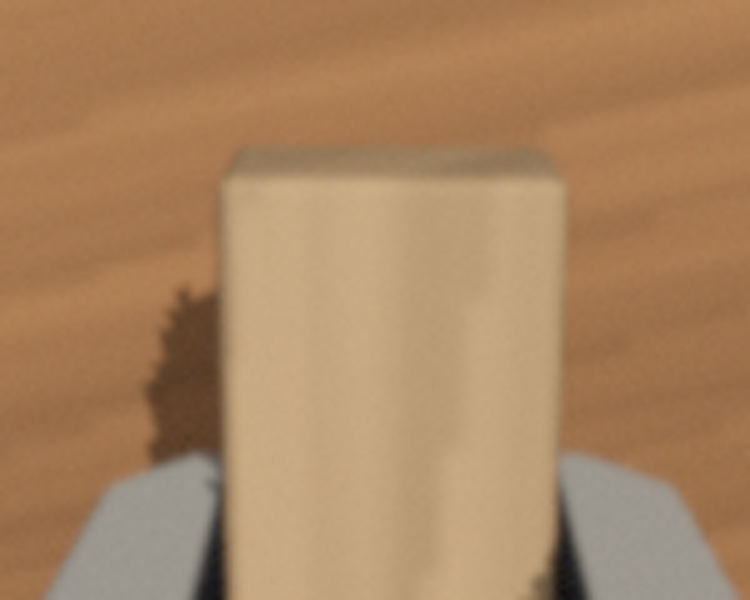

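Call:
jog_arm(deltas=[0,0,0,0,0.03,-0.02,30,0,0,0,0,0.1,0,30,0,0,0,0,0.1,0,30,0,0,0,0,0.1,0,30,0,0,0,0,0.1,0,30,0,0,0,0,0.05,0,30])

```text
time_s: 11.65
position: [510.7, 38.3, 63.8]
eef_rot: [0.778, 0.628, -0.001, -0.001]
wrist_force: [-2.1, -0.2, 4.1]
gripper_width: 36.2
```

```bash
python3 -c "
from h import *
goF(10,45)"
```

```text
t 11.65 pos [510.7  38.3  63.8] z [-0.002  0.    -1.   ] xaxis 77.82 F [-2.13 -0.24  4.15] w 36.2 q [-0.03  0.05  1.9  -0.    1.2  -1.38]
tool units [-0.     0.461  0.028] mm [-0.  27.7  1.7] rot [-0.0017  0.0003  0.0004]
front now -17.7 lat 0.02 bottom 46.7 F along -2.03 lat -0.69 Fz 4.15 T [-0.03  0.38  0.01]
```

Call:
jog_arm(deltas=[-0.003,0,0,0,0.03,0,30,0,0,0,0,0.1,0,30,0,0,0,0,0.1,0,30,0,0,0,0,0.1,0,30,0,0,0,0,0.1,0,30,0,0,0,0,0.05,0,30])

```text
time_s: 12.4
position: [540.5, 31.7, 64.3]
eef_rot: [0.778, 0.628, -0.0, 0.0]
wrist_force: [-4.0, -0.0, 6.3]
gripper_width: 35.9
```

```bash
python3 -c "
from h import *
goF(22,45)"
```

```text
t 12.4 pos [540.5  31.7  64.3] z [ 0.    -0.001 -1.   ] xaxis 77.82 F [-4.03 -0.04  6.35] w 35.9 q [-0.04  0.12  1.82 -0.    1.2  -1.39]
tool units [0.002 0.153 0.036] mm [0.1 9.2 2.2] rot [0.0005 0.0007 0.0004]
front now 12.8 lat -0.12 bottom 47.2 F along -3.93 lat -0.89 Fz 6.35 T [-0.08  0.74 -0.07]
```

Call:
jog_arm(deltas=[-0.008,0,0,0,0,0,30,0,0,0,0,0,0,30])

```text
time_s: 12.65
position: [541.0, 31.6, 64.1]
eef_rot: [0.778, 0.628, 0.003, 0.004]
wrist_force: [-2.9, -0.2, 3.9]
gripper_width: 36.0
```

```bash
python3 - <<'E'
from h import *
goF(22,45)
shot("scene","s8.png");shot("wrist","w8.png")
im=cv2.imread("pics/s8.png"); a=cv2.resize(im[200:320,250:370],None,fx=4.9,fy=4.9,interpolation=cv2.INTER_CUBIC); cv2.imwrite("pics/s8c.png",a)
cv2.imwrite("pics/w8c.png",cv2.resize(cv2.imread("pics/w8.png")[150:270,200:350],None,fx=5,fy=5,interpolation=cv2.INTER_CUBIC))
E
```

```text
t 12.65 pos [541.   31.6  64.1] z [ 0.009 -0.003 -1.   ] xaxis 77.81 F [-2.93 -0.23  3.94] w 36.0 q [-0.03  0.12  1.83 -0.    1.19 -1.39]
tool units [0.003 0.145 0.035] mm [0.2 8.7 2.1] rot [0.0095 0.0007 0.0003]
front now 13.3 lat -0.15 bottom 47.0 F along -2.81 lat -0.85 Fz 3.94 T [-0.07  0.5  -0.08]
```

View pics/s8c.png

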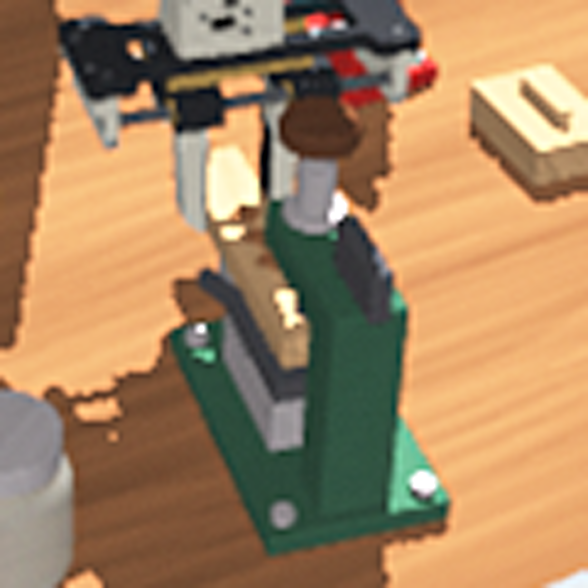

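View pics/w8c.png

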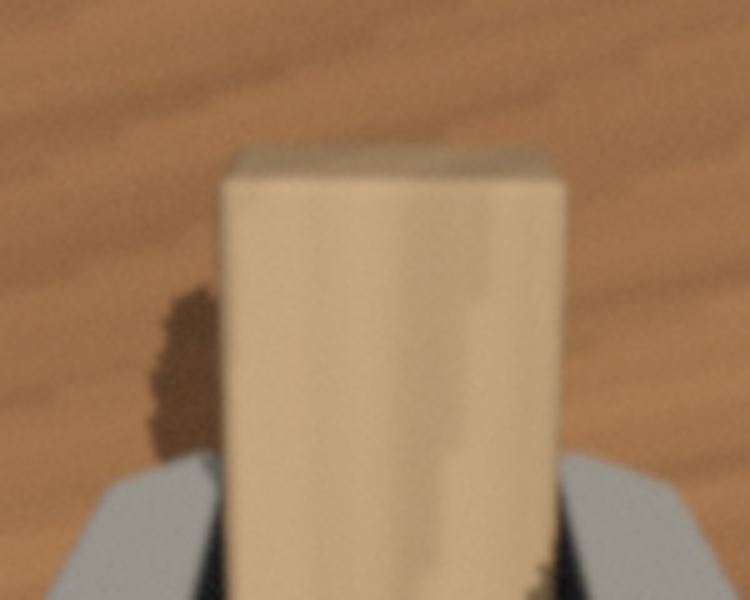

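Call:
jog_arm(deltas=[0,0,0,0,0.03,0,30,0,0,0,0,0.03,0,30,0,0,0,0,0.03,0,30,0,0,0,0,0.02,0,30])

```text
time_s: 13.25
position: [547.1, 30.2, 64.3]
eef_rot: [0.778, 0.628, 0.002, 0.003]
wrist_force: [-4.2, 0.8, 4.6]
gripper_width: 35.4
```

```bash
python3 -c "
from h import *
goF(22,45)"
```

```text
t 13.25 pos [547.1  30.2  64.3] z [ 0.008 -0.003 -1.   ] xaxis 77.82 F [-4.16  0.83  4.62] w 35.4 q [-0.04  0.13  1.81 -0.    1.2  -1.39]
tool units [0.003 0.04  0.037] mm [0.2 2.4 2.2] rot [0.008  0.0008 0.0005]
front now 19.6 lat -0.17 bottom 47.2 F along -4.24 lat -0.07 Fz 4.62 T [-0.02  0.73 -0.06]
```

Call:
jog_arm(deltas=[0,0,0,0,0.015,0,30,0,0,0,0,0.015,0,30])

```text
time_s: 13.5
position: [549.0, 29.8, 64.3]
eef_rot: [0.778, 0.628, 0.002, 0.003]
wrist_force: [-4.0, 0.5, 5.4]
gripper_width: 35.5
```

```bash
python3 -c "
from h import *
goF(22,45)"
```

```text
t 13.5 pos [549.   29.8  64.3] z [ 0.007 -0.002 -1.   ] xaxis 77.82 F [-3.97  0.51  5.44] w 35.5 q [-0.04  0.14  1.8  -0.    1.2  -1.39]
tool units [0.003 0.009 0.037] mm [0.2 0.5 2.2] rot [0.0078 0.0008 0.0005]
front now 21.5 lat -0.18 bottom 47.2 F along -3.99 lat -0.34 Fz 5.44 T [-0.09  0.74 -0.06]
```

Call:
jog_arm(deltas=[0,0,0,0,0.015,0,30,0,0,0,0,0.015,0,30])

```text
time_s: 13.75
position: [550.6, 29.4, 64.3]
eef_rot: [0.778, 0.628, 0.002, 0.003]
wrist_force: [-8.2, 0.4, 8.1]
gripper_width: 35.3
```

```bash
python3 -c "
from h import *
goF(22,45)"
```

```text
t 13.75 pos [550.6  29.4  64.3] z [ 0.007 -0.002 -1.   ] xaxis 77.82 F [-8.21  0.37  8.12] w 35.3 q [-0.04  0.14  1.8  -0.    1.2  -1.4 ]
tool units [ 0.003 -0.02   0.037] mm [ 0.2 -1.2  2.2] rot [0.0072 0.0009 0.0005]
front now 23.2 lat -0.19 bottom 47.2 F along -8.1 lat -1.38 Fz 8.12 T [ 0.1   1.42 -0.04]
```

Call:
jog_arm(deltas=[0,0,0,0,0.012,0,30,0,0,0,0,0.0,0,30])

```text
time_s: 14.0
position: [550.6, 29.4, 64.4]
eef_rot: [0.778, 0.628, 0.001, 0.002]
wrist_force: [-3.3, -0.1, 3.5]
gripper_width: 35.7
```

```bash
python3 -c "
from h import *
goF(22,45)"
```

```text
t 14.0 pos [550.6  29.4  64.4] z [ 0.005 -0.002 -1.   ] xaxis 77.83 F [-3.32 -0.14  3.46] w 35.7 q [-0.04  0.14  1.79 -0.    1.2  -1.4 ]
tool units [ 0.003 -0.019  0.038] mm [ 0.2 -1.2  2.3] rot [0.0052 0.0011 0.0005]
front now 23.1 lat -0.2 bottom 47.3 F along -3.22 lat -0.84 Fz 3.46 T [-0.08  0.43 -0.04]
```

Call:
jog_arm(deltas=[0,0,0,0,0,0,38,0,0,0,0,0,0,42,0,0,0,0,0,0,55,0,0,0,0,0,0,60], grip_force=5)

```text
time_s: 14.5
position: [551.4, 29.6, 63.8]
eef_rot: [0.778, 0.628, 0.002, 0.003]
wrist_force: [-0.3, 0.3, -0.8]
gripper_width: 56.9
```

```bash
python3 - <<'E'
from h import *
goF(22,45)
shot("scene","s9.png");shot("wrist","w9.png")
im=cv2.imread("pics/s9.png"); a=cv2.resize(im[200:320,250:370],None,fx=4.9,fy=4.9,interpolation=cv2.INTER_CUBIC); cv2.imwrite("pics/s9c.png",a)
cv2.imwrite("pics/w9c.png",cv2.resize(cv2.imread("pics/w9.png")[150:270,200:350],None,fx=5,fy=5,interpolation=cv2.INTER_CUBIC))
E
```

```text
t 14.5 pos [551.4  29.6  63.8] z [ 0.006 -0.002 -1.   ] xaxis 77.83 F [-0.34  0.32 -0.77] w 56.9 q [-0.04  0.14  1.79 -0.    1.2  -1.4 ]
tool units [-0.001 -0.031  0.027] mm [-0.1 -1.9  1.6] rot [0.0067 0.0005 0.0006]
front now 23.9 lat 0.07 bottom 46.7 F along -0.4 lat 0.24 Fz -0.77 T [ 0.01 -0.04 -0.07]
```

View pics/s9c.png

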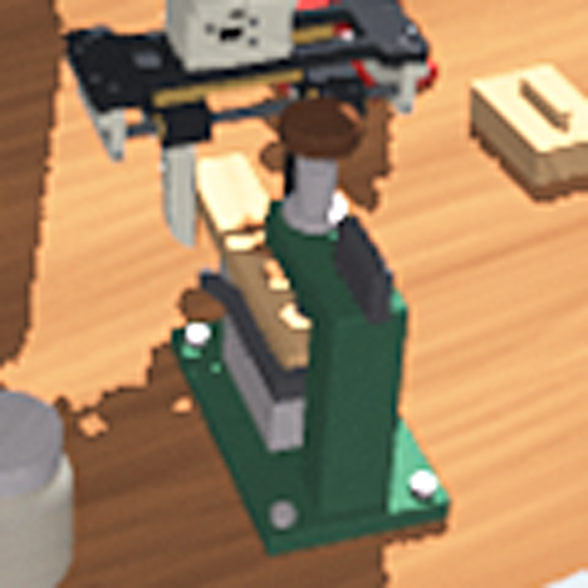

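View pics/w9c.png

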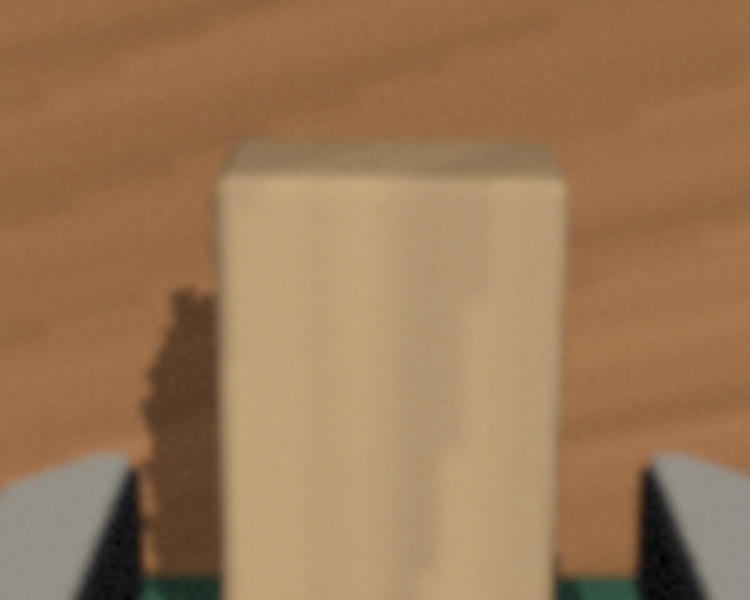

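Call:
jog_arm(deltas=[0.006,0,0,0,0,-0.2,70,0,0,0,0,0,-0.4,40,0,0,0,0,-0.3,-0.05,10,0,0,0,0,-0.5,0,0,0,0,0,0,-0.4,0,0,0,0,0,0,0,0,0,0,0,0,0,0,0,0,0,0,0,0,0,0,0,0], grip_force=20)

```text
invalid input
```

```bash
python3 - <<'E'
from h import *
st=pose(); d=st['position'][:2]-A; print(d@U,d@V)
c,im=shot("wrist","w10.png")
E
```

```text
t 14.6 pos [551.3  29.6  63.8] z [ 0.006 -0.002 -1.   ] xaxis 77.83 F [ 0.37 -0.37  0.55] w 58.9 q [-0.04  0.14  1.79 -0.    1.2  -1.4 ]
-110.16257179243514 0.06395688876144014
```

View pics/w10.png

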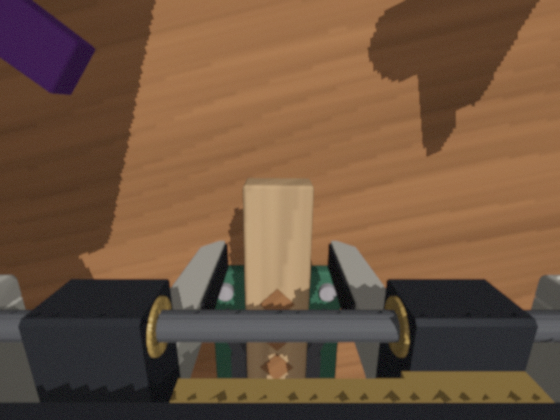

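Call:
jog_arm(deltas=[0.006,0,0,0,0,-0.2,65,0,0,0,0,0,-0.4,65,0,0,0,0,-0.3,-0.05,40,0,0,0,0,-0.5,0,0,0,0,0,0,-0.4,0,0,0,0,0,0,0,0,0,0,0,0,0,0,0,0], grip_force=20)

```text
time_s: 15.52
position: [482.5, 44.8, 110.3]
eef_rot: [0.778, 0.628, 0.002, 0.002]
wrist_force: [0.2, -0.5, -0.3]
gripper_width: 19.8
```

```bash
python3 - <<'E'
from h import *
st=pose(); d=st['position'][:2]-A; print(d@U,d@V)
c,im=shot("wrist","w11.png")
E
```

```text
t 15.525 pos [482.5  44.8 110.3] z [ 0.006 -0.    -1.   ] xaxis 77.82 F [ 0.17 -0.5  -0.32] w 19.8 q [-0.01 -0.1   1.95 -0.    1.29 -1.37]
-180.69370217449023 0.43991364883203826
```

View pics/w11.png

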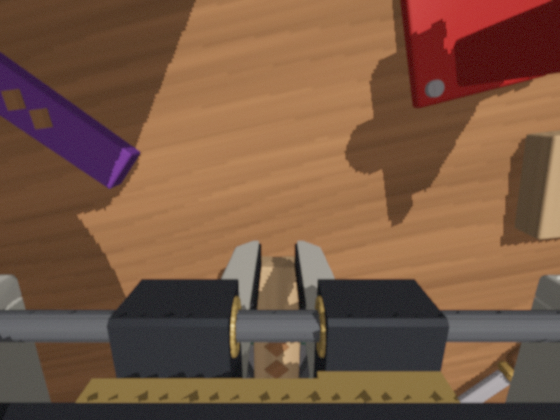

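Call:
jog_arm(deltas=[0.006,0,0,0,0,0.2,0,0,0,0,0,0,0.35,0,0,0,0,0,0,0.15,0,0,0,0,0,0.1,0,0,0,0,0,0,0,0,0])

```text
time_s: 16.2
position: [490.6, 42.8, 65.6]
eef_rot: [0.778, 0.628, -0.0, -0.001]
wrist_force: [-1.2, 0.1, 0.6]
gripper_width: 0.6
```

```bash
cat >> h.py <<'E'
def st2():
    st=pose(); d=st['position'][:2]-A; F=st['wrist_force']; print('x',round(d@U,2),'y',round(d@V,2),'Falong',round(F[:2]@U,2))
    return st
E
python3 -c "
from h import *
st2(); shot('wrist','w12.png')"
```

```text
t 16.2 pos [490.6  42.8  65.6] z [-0.001  0.001 -1.   ] xaxis 77.76 F [-1.2   0.09  0.62] w 0.6 q [-0.02 -0.01  1.95  0.    1.2  -1.38]
x -172.37 y 0.16 Falong -1.19
```

View pics/w12.png

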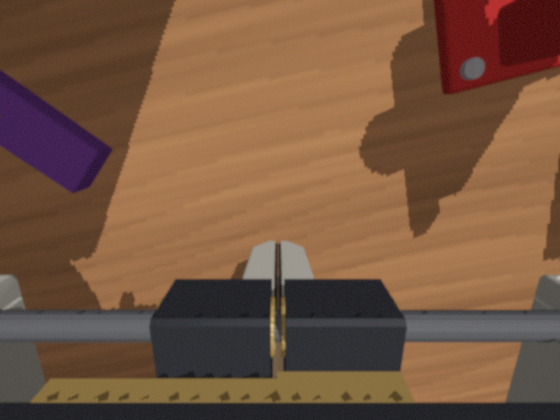

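Fingers are closed just behind the lath's rear end. I'll nudge it forward in small steps.

Call:
jog_arm(deltas=[0,0,0,0,0.05,0,0,0,0,0,0,0.03,0,0,0,0,0,0,0.02,0,0])

```text
time_s: 16.62
position: [497.0, 41.6, 66.8]
eef_rot: [0.778, 0.628, 0.0, -0.001]
wrist_force: [-4.6, 0.3, 3.9]
gripper_width: 0.6
```

```bash
python3 -c "
from h import *
st2()"
```

```text
t 16.625 pos [497.   41.6  66.8] z [-0.     0.001 -1.   ] xaxis 77.76 F [-4.57  0.34  3.88] w 0.6 q [-0.02  0.01  1.93  0.    1.2  -1.38]
x -165.86 y 0.32 Falong -4.54
```

Call:
jog_arm(deltas=[0,0,0,0,0.015,0,0,0,0,0,0,0.01,0,0])

```text
time_s: 16.88
position: [497.0, 41.6, 66.6]
eef_rot: [0.778, 0.628, -0.001, -0.002]
wrist_force: [-4.2, 0.9, 2.3]
gripper_width: 0.7
```

```bash
python3 -c "
from h import *
st2()"
```

```text
t 16.875 pos [497.   41.6  66.6] z [-0.004  0.002 -1.   ] xaxis 77.77 F [-4.19  0.88  2.28] w 0.7 q [-0.02  0.01  1.93  0.    1.21 -1.38]
x -165.85 y 0.33 Falong -4.28
```

Call:
jog_arm(deltas=[0.003,0,0,0,-0.15,0,0,0,0,0,0,0,-0.4,0,0,0,0,0,0,-0.8,0,0,0,0,0,0,-0.8,0,0,0,0,0,0,-0.7,0,0,0,0,0,0.3,-0.1,0,0,0,0,0,0.7,0,0,0,0,0,0,0.8,0,0,0,0,0,0,0.6,0,0,0,0,0,0,0.3,0,0,0,0,0,0,0,0,0])

```text
time_s: 18.25
position: [650.5, 8.7, 240.7]
eef_rot: [0.778, 0.628, 0.001, 0.0]
wrist_force: [-1.0, 0.2, -0.6]
gripper_width: 0.7
```

```bash
python3 -c "
from h import *
st2(); togo(659,6.2,222,77.8); shot('scene','s13.png'); shot('top','t13.png')
im=cv2.imread('pics/s13.png'); cv2.imwrite('pics/s13c.png',cv2.resize(im[120:320,220:400],None,fx=3,fy=3,interpolation=cv2.INTER_CUBIC))"
```

```text
t 18.25 pos [650.5   8.7 240.7] z [ 0.002  0.001 -1.   ] xaxis 77.82 F [-0.97  0.2  -0.58] w 0.7 q [-0.07  0.26  1.32  0.    1.55 -1.42]
x -8.86 y 0.6 Falong -0.99
t 18.25 pos [650.5   8.7 240.7] z [ 0.002  0.001 -1.   ] xaxis 77.82 F [-0.97  0.2  -0.58] w 0.7 q [-0.07  0.26  1.32  0.    1.55 -1.42]
tool units [-0.011  0.147  0.312] mm [-0.6  8.8 18.7] rot [ 0.0014 -0.0015  0.0004]
```

View pics/s13c.png

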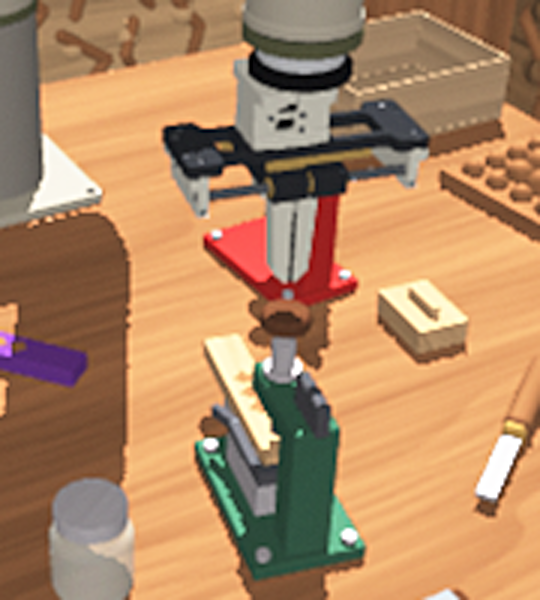

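Call:
jog_arm(deltas=[0,0,0,-0.01,0.14,0.1,0,0,0,0,0,0,0.15,0,0,0,0,0,0,0.05,0,0,0,0,0,0,0,0])

```text
time_s: 18.85
position: [656.4, 7.3, 221.9]
eef_rot: [0.778, 0.629, 0.001, -0.0]
wrist_force: [0.2, 0.8, 0.3]
gripper_width: 0.3
```

```bash
python3 -c "
from h import *
st2(); togo(659,6.2,214,77.8)"
```

```text
t 18.85 pos [656.4   7.3 221.9] z [ 0.001  0.001 -1.   ] xaxis 77.89 F [0.23 0.79 0.25] w 0.3 q [-0.07  0.29  1.33  0.    1.52 -1.43]
x -2.79 y 0.56 Falong 0.05
t 18.85 pos [656.4   7.3 221.9] z [ 0.001  0.001 -1.   ] xaxis 77.89 F [0.23 0.79 0.25] w 0.3 q [-0.07  0.29  1.33  0.    1.52 -1.43]
tool units [-0.01   0.046  0.132] mm [-0.6  2.8  7.9] rot [ 0.0008 -0.0016  0.0016]
```

Call:
jog_arm(deltas=[0,0,0,-0.01,0.045,0.05,0,0,0,0,0,0,0.05,0,0,0,0,0,0,0.04,0,0,0,0,0,0,0.04,0])

```text
time_s: 19.35
position: [659.3, 6.1, 211.3]
eef_rot: [0.778, 0.629, 0.001, 0.0]
wrist_force: [-0.5, 0.8, 1.4]
gripper_width: 0.6
```

```bash
python3 -c "
from h import *
st2()"
```

```text
t 19.35 pos [659.3   6.1 211.3] z [ 0.002  0.001 -1.   ] xaxis 77.9 F [-0.51  0.79  1.4 ] w 0.6 q [-0.07  0.3   1.34  0.    1.51 -1.43]
x 0.31 y -0.01 Falong -0.67
```

Call:
jog_arm(deltas=[0,0,0,0,0,0.04,0,0,0,0,0,0,0.04,0,0,0,0,0,0,0.04,0])

```text
time_s: 19.73
position: [659.4, 6.1, 204.4]
eef_rot: [0.778, 0.629, 0.001, 0.0]
wrist_force: [-2.3, 0.6, 7.2]
gripper_width: 0.2
```

```bash
python3 -c "
from h import *
st2()"
```

```text
t 19.725 pos [659.4   6.1 204.4] z [ 0.003  0.001 -1.   ] xaxis 77.9 F [-2.26  0.59  7.19] w 0.2 q [-0.07  0.3   1.35  0.    1.49 -1.43]
x 0.39 y 0.03 Falong -2.33
```

Call:
jog_arm(deltas=[0,0,0,0,0,0.02,0,0,0,0,0,0,0.02,0])

```text
time_s: 19.98
position: [659.5, 6.1, 203.8]
eef_rot: [0.778, 0.629, 0.002, 0.001]
wrist_force: [-4.3, -0.1, 6.5]
gripper_width: 0.2
```

```bash
python3 -c "
from h import *
st2()"
```

```text
t 19.975 pos [659.5   6.1 203.8] z [ 0.004  0.001 -1.   ] xaxis 77.9 F [-4.28 -0.11  6.47] w 0.2 q [-0.07  0.3   1.35  0.    1.49 -1.43]
x 0.48 y 0.03 Falong -4.16
```

Call:
jog_arm(deltas=[0.004,0,0,0,-0.02,0.04,0,0,0,0,0,0,0.04,0])

```text
time_s: 20.23
position: [659.5, 6.1, 202.1]
eef_rot: [0.778, 0.629, 0.002, 0.001]
wrist_force: [-5.8, 0.4, 8.5]
gripper_width: 0.4
```

```bash
python3 -c "
from h import *
st2()"
```

```text
t 20.225 pos [659.5   6.1 202.1] z [ 0.004  0.001 -1.   ] xaxis 77.9 F [-5.8   0.43  8.53] w 0.4 q [-0.07  0.3   1.35  0.    1.49 -1.43]
x 0.52 y 0.04 Falong -5.76
```

Call:
jog_arm(deltas=[0.004,0,0,0,-0.05,0.05,0,0,0,0,0,-0.03,0.05,0])

```text
time_s: 20.48
position: [658.9, 6.3, 201.1]
eef_rot: [0.778, 0.628, 0.005, 0.004]
wrist_force: [-0.1, -1.3, 8.1]
gripper_width: 0.4
```

```bash
python3 -c "
from h import *
st2()"
```

```text
t 20.475 pos [658.9   6.3 201.1] z [ 0.012  0.001 -1.   ] xaxis 77.88 F [-0.1  -1.29  8.15] w 0.4 q [-0.07  0.29  1.36  0.    1.48 -1.43]
x -0.13 y 0.07 Falong 0.18
```

Call:
jog_arm(deltas=[0.01,0,0,0,-0.02,0.05,0,0.004,0,0,0,-0.02,0.05,0])

```text
time_s: 20.72
position: [659.1, 6.2, 200.0]
eef_rot: [0.778, 0.628, 0.003, 0.001]
wrist_force: [-1.6, -0.8, 10.3]
gripper_width: -0.1
```

```bash
python3 -c "
from h import *
st2()"
```

```text
t 20.725 pos [659.1   6.2 200. ] z [ 0.006  0.002 -1.   ] xaxis 77.87 F [-1.56 -0.78 10.28] w -0.1 q [-0.07  0.3   1.36  0.    1.48 -1.43]
x 0.1 y 0.06 Falong -1.36
```

Call:
jog_arm(deltas=[0.006,0,0,0,-0.02,0.06,0,0.004,0,0,0,-0.02,0.06,0])

```text
time_s: 20.98
position: [659.3, 6.2, 199.2]
eef_rot: [0.778, 0.628, 0.003, 0.0]
wrist_force: [-6.5, 0.2, 19.0]
gripper_width: 0.7
```

```bash
python3 -c "
from h import *
st2()"
```

```text
t 20.975 pos [659.3   6.2 199.2] z [ 0.005  0.003 -1.   ] xaxis 77.86 F [-6.54  0.23 18.97] w 0.7 q [-0.07  0.3   1.35  0.    1.48 -1.43]
x 0.33 y 0.09 Falong -6.44
```

Call:
jog_arm(deltas=[0.004,0,0,0,-0.03,0.05,0,0.004,0,0,0,-0.02,0.05,0])

```text
time_s: 21.22
position: [659.2, 6.2, 199.3]
eef_rot: [0.778, 0.628, 0.004, 0.001]
wrist_force: [-2.4, 0.2, 13.4]
gripper_width: -0.1
```

```bash
python3 -c "
from h import *
st2()"
```

```text
t 21.225 pos [659.2   6.2 199.3] z [ 0.006  0.004 -1.   ] xaxis 77.84 F [-2.37  0.16 13.35] w -0.1 q [-0.07  0.3   1.36  0.    1.48 -1.43]
x 0.15 y 0.06 Falong -2.35
```

Call:
jog_arm(deltas=[0.004,0,0,0,-0.02,0.06,0,0.004,0,0,0,-0.02,0.06,0,0.004,0,0,0,-0.02,0.06,0])

```text
time_s: 21.6
position: [659.3, 6.2, 199.2]
eef_rot: [0.778, 0.628, 0.004, 0.001]
wrist_force: [-5.7, -1.0, 16.7]
gripper_width: 0.1
```

```bash
python3 -c "
from h import *
st2()"
```

```text
t 21.6 pos [659.3   6.2 199.2] z [ 0.008  0.004 -1.   ] xaxis 77.84 F [-5.68 -1.01 16.66] w 0.1 q [-0.07  0.3   1.36  0.    1.48 -1.43]
x 0.25 y 0.05 Falong -5.34
```

Call:
jog_arm(deltas=[0,0,0,0,-0.01,-0.05,0,0,0,0,0,0,-0.1,0,0,0,0,0,0,-0.15,0,0,0,0,0,0,-0.3,0,0,0,0,0,0,-0.5,0,0,0,0,0,-0.2,-0.6,0,0,0,0,0,-0.8,0,0,0,0,0,0,-0.9,0,0,0,0,0,0,-0.9,0,0,0,0,0,0,-0.5,0,0,0,0,0,0,0,0,0])

```text
time_s: 22.98
position: [460.8, 48.4, 311.7]
eef_rot: [0.778, 0.628, 0.008, 0.004]
wrist_force: [0.6, 0.6, 0.7]
gripper_width: 0.4
```

```bash
python3 - <<'E'
from h import *
st2(); shot("scene","s14.png");shot("top","t14.png");shot("wrist","w14.png")
im=cv2.imread("pics/s14.png"); cv2.imwrite("pics/s14c.png",cv2.resize(im[200:320,250:370],None,fx=4.9,fy=4.9,interpolation=cv2.INTER_CUBIC))
im=cv2.imread("pics/t14.png"); cv2.imwrite("pics/t14c.png",cv2.resize(im[120:240,230:340],None,fx=5,fy=5,interpolation=cv2.INTER_CUBIC))
print([(d['p'],d['bbox']) for d in finder.spot_in("knob_top","scene")])
E
```

```text
t 22.975 pos [460.8  48.4 311.7] z [ 0.017  0.004 -1.   ] xaxis 77.81 F [0.56 0.58 0.67] w 0.4 q [-0.01 -0.28  1.74  0.    1.67 -1.37]
x -202.6 y -0.66 Falong 0.43
[(0.45, [305.8, 222.0, 325.7, 235.8])]
```

View pics/s14c.png

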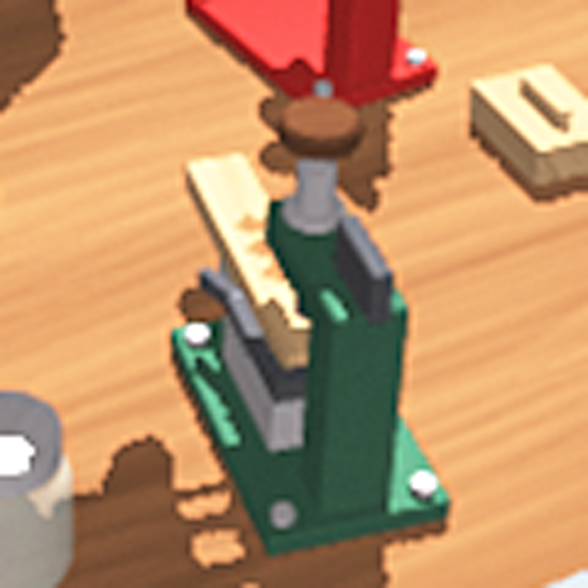

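View pics/t14c.png

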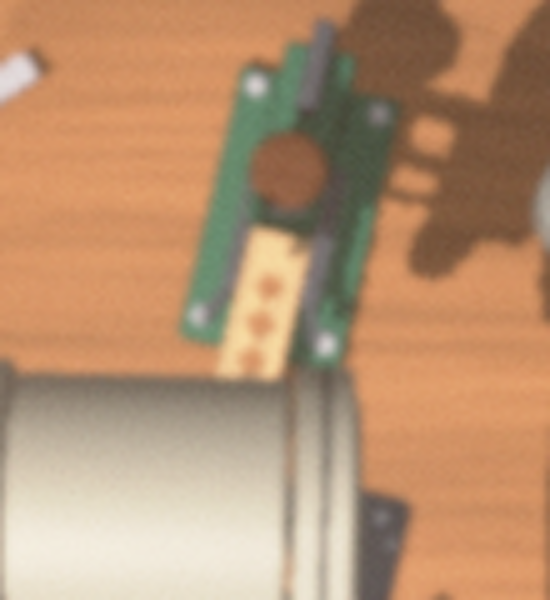

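View pics/w14.png

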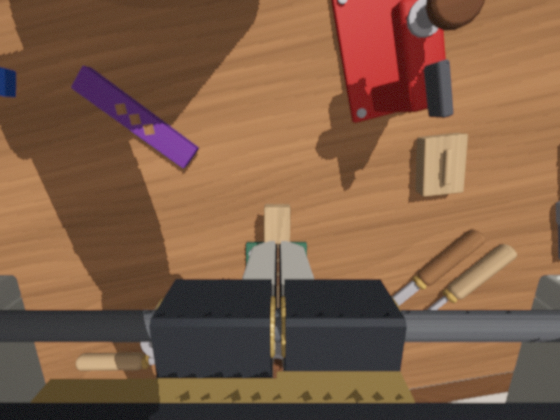

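```bash
python3 - <<'E'
from h import *
st=monitor.get_state();c=cam("wrist",st)
shot("wrist","w15.png")
for r in (205,206,207):
    for z in (64,66):
        P=p2w(c,[[277.5,r]],z)[0]; d=P[:2]-A; print(r,z,d@U,d@V)
cv2.imwrite("pics/w15c.png",cv2.resize(cv2.imread("pics/w15.png")[190:260,240:320],None,fx=7,fy=7,interpolation=cv2.INTER_CUBIC))
E
```

```text
205 64 -159.7266247338596 1.1286390554313148
205 66 -160.34703003103112 1.1149393236349596
206 64 -158.3026912656567 1.1277796794861044
206 66 -158.9302820958452 1.114084284320887
207 64 -156.87582480011898 1.1269185334108893
207 66 -157.5106159639803 1.1132274838093534
```

View pics/w15c.png

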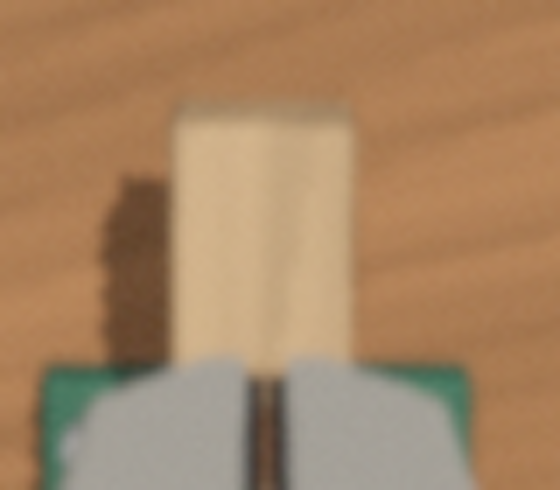

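```bash
python3 -c "
from station import sign_off
print(sign_off())"
```

```text
the job is handed in; nothing more can be done
None
```

The lath is in the green press against the stop and has been stamped. The knob is back up, and I handed the job in at about 23 s.

- **Feeding:** I gripped the pale lath about 46 mm from its rear end and slid it between the guides until it stopped, at about 8 N along the feed. I then let go and nudged the rear end with closed fingers. At about 4.5 N it did not move, which confirmed it was against the stop.
- **Stamping:** With closed fingertips I pressed the knob down about 10 mm to the first stop. The stiff travel of about 5 mm ended at a firm second stop, where readings were 13–19 N with the height unchanged. I held it there for about 0.6 s and lifted straight off.
- **Last checks:**
  - The scene picture shows the knob back at its original height.
  - The lath's rear edge measures about 157.5 mm before the die axis, where 158 mm is expected.
  - The arm is clear, with the wrist force near zero.
  - I saw nothing else on the bench disturbed in the last pictures.

Three readings were not as clean:
- The bed came out higher than I first assumed, at about 45 mm.
- There was 4–8 N of upward force on the tool while sliding.
- Sideways force on the knob reached about 6 N for a moment while pressing, so I corrected for it.

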